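# Load the extractor's deck with round reagent pots by size

## Task

Load the extractor: pick out the four round white pots on the bench and stand each in the blue seat of its size on the loading deck, the widest pot in the widest seat and so on down to the narrowest in the narrowest, one after another in their order of use: widest first, narrowest last. Keep the pots upright, set them down gently rather than dropping them, and let go of each; leave the two square bottles where they stand.

Things in the scene. Friction and masses are not known exactly. Their poses are not given: they have to be found in the camera images.
- pot_a_mid (a point): Centre (half-way up) of the widest round pot: upright closed white plastic cylinder with a flat ribbed white screw cap of the same width, 60 mm in diameter from bottom to top, 90 mm tall in all, stands on the bench (bench top is z = 0); its z axis points up. Loose, some 200 g, may differ by a third.
- pot_b_mid (a point): Centre (half-way up) of the second widest round pot: upright closed white plastic cylinder with a flat ribbed white screw cap of the same width, 49 mm in diameter from bottom to top, 80 mm tall in all, stands on the bench (bench top is z = 0); its z axis points up. Loose, some 120 g, may differ by a third.
- pot_c_mid (a point): Centre (half-way up) of the third widest round pot: upright closed white plastic cylinder with a flat ribbed white screw cap of the same width, 38 mm in diameter from bottom to top, 70 mm tall in all, stands on the bench (bench top is z = 0); its z axis points up. Loose, some 65 g, may differ by a third.
- pot_d_mid (a point): Centre (half-way up) of the narrowest round pot: upright closed white plastic cylinder with a flat ribbed white screw cap of the same width, 28 mm in diameter from bottom to top, 62 mm tall in all, stands on the bench (bench top is z = 0); its z axis points up. Loose, some 30 g, may differ by a third.
- seat_a: The widest seat on the loading deck: fixed blue round dish with a low rim, 78 mm in inner and 86 mm in outer diameter. Origin at the centre of its underside, on the deck's top (6 mm above the bench); its inner floor is 4 mm and the top of its rim 12 mm above the origin; z points up. The pot of 60 mm diameter belongs here, with 9 mm to spare all round.
- seat_b: The second widest seat on the loading deck: fixed blue round dish with a low rim, 67 mm in inner and 75 mm in outer diameter. Origin at the centre of its underside, on the deck's top (6 mm above the bench); its inner floor is 4 mm and the top of its rim 12 mm above the origin; z points up. The pot of 49 mm diameter belongs here, with 9 mm to spare all round.
- seat_c: The third widest seat on the loading deck: fixed blue round dish with a low rim, 56 mm in inner and 64 mm in outer diameter. Origin at the centre of its underside, on the deck's top (6 mm above the bench); its inner floor is 4 mm and the top of its rim 12 mm above the origin; z points up. The pot of 38 mm diameter belongs here, with 9 mm to spare all round.
- seat_d: The narrowest seat on the loading deck: fixed blue round dish with a low rim, 46 mm in inner and 54 mm in outer diameter. Origin at the centre of its underside, on the deck's top (6 mm above the bench); its inner floor is 4 mm and the top of its rim 12 mm above the origin; z points up. The pot of 28 mm diameter belongs here, with 9 mm to spare all round.
- square_1_mid (a point): Centre (half-way up) of a square white plastic bottle with a narrower round cap, 50 x 50 mm in plan, 74 mm tall, standing loose among the pots. Not wanted: leave it alone. Its x and y axes are square to its sides.
- square_2_mid (a point): Centre (half-way up) of a square white plastic bottle with a narrower round cap, 40 x 40 mm in plan, 66 mm tall, standing loose among the pots. Not wanted: leave it alone. Its x and y axes are square to its sides.
Not all that is in view belongs to the job. Leave any black or green look-alike of the part that bears pot_d_mid alone. What is shaped like the part that bears pot_b_mid but pink is not meant.

How it is judged (in metres and radians):
On the way, in this order (a step that is already met when the one before it is completed fails the run):
1. the widest pot stands upright in the widest seat, let go (horizontal distance between pot_a_mid and seat_a below 0.012 m and z of pot_a_mid in the frame of seat_a between 0.046 and 0.052 m and angle between pot_a_mid's own z axis and vertical below 0.08 rad and contact force between the fingers and pot_a below 0.05 N and linear speed of pot_a below 0.03 m/s), for 0.2 s.
2. the second widest pot stands upright in the second widest seat, let go (horizontal distance between pot_b_mid and seat_b below 0.012 m and z of pot_b_mid in the frame of seat_b between 0.041 and 0.047 m and angle between pot_b_mid's own z axis and vertical below 0.08 rad and contact force between the fingers and pot_b below 0.05 N and linear speed of pot_b below 0.03 m/s), for 0.2 s.
3. the third widest pot stands upright in the third widest seat, let go (horizontal distance between pot_c_mid and seat_c below 0.012 m and z of pot_c_mid in the frame of seat_c between 0.036 and 0.042 m and angle between pot_c_mid's own z axis and vertical below 0.08 rad and contact force between the fingers and pot_c below 0.05 N and linear speed of pot_c below 0.03 m/s), for 0.2 s.
4. the narrowest pot stands upright in the narrowest seat, let go (horizontal distance between pot_d_mid and seat_d below 0.012 m and z of pot_d_mid in the frame of seat_d between 0.032 and 0.038 m and angle between pot_d_mid's own z axis and vertical below 0.08 rad and contact force between the fingers and pot_d below 0.05 N and linear speed of pot_d below 0.03 m/s), for 0.2 s.
At the end, for the whole second after the job is handed in: All four pots stand in the seats of their own size: centre within 12 mm of the seat's centre, resting on the seat's floor (height within 3 mm), upright within 0.08 rad, let go and at rest; both square bottles are within 30 mm of where they began (all of step 1 and all of step 2 and all of step 3 and all of step 4 and distance of each of square_1_mid, square_2_mid from where it was at the start of the episode below 0.03 m); the robot touches nothing.
It fails at once if a square bottle is shifted by more than 30 mm (distance of any of square_1_mid, square_2_mid from where it was at the start of the episode above 0.03 m).
It fails at once if a pot is tipped by more than 40 degrees (angle between any of pot_a_mid, pot_b_mid, pot_c_mid, pot_d_mid's own z axis and vertical above 0.7 rad).
It fails at once if a pot is let go while more than 35 mm above the bench (dropped) ((height (world z) of pot_a_mid above 0.08 m and contact force between the fingers and pot_a below 0.01 N) or (height (world z) of pot_b_mid above 0.075 m and contact force between the fingers and pot_b below 0.01 N) or (height (world z) of pot_c_mid above 0.07 m and contact force between the fingers and pot_c below 0.01 N) or (height (world z) of pot_d_mid above 0.066 m and contact force between the fingers and pot_d below 0.01 N)).
It also fails if it takes over 106 s, if anything falls off the work surface, if the arm or the gripper's body presses on something with over 40 N, if the wrist force passes 120 N, or if a joint passes its speed limit or range.

## Robot

A 6-joint arm with a two-finger parallel gripper is mounted at the origin on the work surface. World frame = base frame: x ahead of the robot, y to its left, z up, the work surface at z = 0. Lengths are in mm, angles in rad, forces in N, time in s.
With the tool pointing down it reaches from about 250 to 800 mm from the base axis. Payload 8.5 kg.
Tool frame: the origin (TCP) lies on the centre line of the jaws, within the pads' length; the fingertips stand robot.finger_overhang ahead of it and the grasp point (between the pads) lies 3 mm ahead of it (robot.finger_overhang is the distance from the TCP to the fingertips, in mm); z points along the fingers, y is the direction in which the jaws open and shut (so a half turn about z gives the same grasp; the last joint's range is limited). The gripper opens to 85 mm and grips with 20 to 120 N. Pads are 22 mm wide; open, the fingers measure 114 mm over their backs; the gripper's body (76 mm by 85 mm) begins 54 mm behind the grasp point. The pads swing forward as they close: fully open they stand 13 mm farther back than shut.
Start: joints at [-1.201, 0.238, -0.013, 1.319, 0, 1.571], TCP at [189.732, -489.468, 216.676] pointing down, gripper open.
Joint ranges: [-2.66, 2.66], [-1.03, 1.9], [-1.14, 1.46], [-1.82, 2.27], [-1.45, 1.34], [-3.14, 3.14]. Speed limits (rad/s): [2.22, 2.22, 2.79, 3.14, 3.14, 3.14].

## Interface

Orientations are given as a 3x3 rotation matrix whose columns are the frame's x, y, z axes.
In Python, from bench import robot, cams, finder gives the robot as it stands.
- The arm moves only by the shell command python3 -m pendant 'ROWS' [OPENING]. ROWS is JSON, a list of rows, each a list of 4 numbers: the shift along the tool's x, y, z in cm, then the turn about the tool's z in rad. A call has 1 to 12 rows; each row is the pose to reach, as a shift and turn from the pose commanded when the call began, along the tool's axes at that moment; what a row does not reach only later rows make up. A row lasts 1/10 s, in which the tool goes at most 50 mm and 8.59 degrees, less where a joint would pass 70% of its speed; a pose out of reach is approached as far as the arm can. A call with a gripper value outside its range is refused whole. OPENING is the gripper's target within -1 to 1 (fully open at 1, half-way at 0, shut at -1), set as the call begins (- or left out, the last holds). The fingers move at their own pace and stop on an object; the grip force is fixed at half the most. Time passes only in rows, so rows that repeat a pose let the fingers close. It gives the time, the measured TCP pose, the force and the opening at its end, in the units of the state.
- robot.sense(): the state, without advancing time (a new reading comes with each control period).
- cams.grab_frame(name): name is "scene" or "top" or "wrist"; returns (picture, depth): 384x512x3 uint8, red, green, blue; 384x512 float32, mm along the optical axis (not along the pixel's ray), 0 where there is no reading.
- cams.camera_model(name): a dict with "K" (3x3 intrinsics, pixels), "k1" (the pictures are not rectified: a ray, as slopes to the right and down, at radius r is drawn at 1 + k1 r^2 times it, then the intrinsics apply), "pose" (4x4, takes a point from camera to world coordinates); the wrist camera has in their place "mount" (4x4, takes a point from camera to tool coordinates, whose origin is the TCP and whose axes are the flange's). Camera axes: x right, y down, z forward; pixel columns grow to the right and rows downward; lengths in mm; the calibration is good to about 2 mm. A picture is of the moment at which its call begins: read the wrist's pose just before it. camera_model takes no time and is no camera call.
- robot.sign_off(): hands the job in, once; it reports no verdict.
Trained networks look in the newest picture that a camera, given by its name, has taken for a name from the list of things; names that differ only in an ending like _2 or _b are one class to them, and where a whole thing is asked for, a point or a joint stands for the part that bears it (a point fixed in the world has none). Each returns a list of dicts, best first, with "p" (0 to 1); they miss things now and then, are a little off and sometimes report something else, mostly with a low value. They report only what shows in the picture. A call takes as long as a camera call. They do not tell look-alikes from the thing itself.
- finder.search_frame(camera, target): "centre" ([x, y, z] in mm, in world coordinates, good to about 4 mm: the middle of the surface that is visible of it).
- finder.landmark_of(camera, target): "centre" ([x, y, z] in mm, in world coordinates, good to about 4 mm: a listed point, or the origin of a listed thing).
The state is a dict: "time_s": time; "joint_pos": joint angles; "qvel": joint speeds; "joint_efforts": joint torques, N m; "tool_pos": TCP position; "eef_rot": TCP orientation; "contact_force": force on the tool from outside, world axes, zero at the start; "torque": the same for the moment, N m; "grip_width": finger opening in mm.
Only numpy, scipy, OpenCV 4.12 (cv2) and the standard library are available. Lean on these libraries where they do the work, as an engineer would, in place of code of your own. Each camera call takes 0.05 s, during which the arm holds its last target. There are 200 camera calls.

## Working session

There is one attempt and no reset: what is moved stays moved. The work goes in short steps, Python scripts to look and compute and a shell command to move; the robot and the scene stay as the last step left them, time stands still between calls to the robot, and variables do not carry over. Pictures are saved under pics/ and viewed, about 12 in all and at most 16, crops included, and the job is handed in when it is done.

```bash
ls; mkdir -p pics; python3 - <<'E'
from bench import robot, cams, finder
import cv2, numpy as np
s=robot.sense(); print({k:np.round(v,3).tolist() for k,v in s.items()}, robot.finger_overhang)
for n in ("top","scene"):
    im,d=cams.grab_frame(n); cv2.imwrite(f"pics/{n}0.png",im[:,:,::-1]); np.save(f"pics/{n}0.npy",d)
    m=cams.camera_model(n); print(n,np.round(m["K"],1).tolist(),m["k1"],np.round(m["pose"],3).tolist())
    for t in ("pot_a_mid","pot_d_mid","square_1_mid","seat_a"):
        for f in (finder.landmark_of,):
            print(t,[(np.round(r["centre"]).tolist(),round(r["p"],2)) for r in f(n,t)])
E
```

```text
pics
{'time_s': 0.0, 'joint_pos': [-1.201, 0.239, -0.014, 1.319, 0.0, 1.571], 'qvel': [0.002, 0.001, -0.0, -0.002, -0.0, 0.001], 'joint_efforts': [-0.0, -53.878, 34.644, 0.019, 0.0, -0.0], 'tool_pos': [189.607, -489.114, 216.074], 'eef_rot': [[0.932, 0.361, -0.0], [0.361, -0.932, 0.001], [0.0, -0.001, -1.0]], 'contact_force': [1.219, 0.187, 0.212], 'torque': [0.018, 0.054, 0.031], 'grip_width': 85.51} 22.0
top [[473.0, 0.0, 256.8], [0.0, 473.0, 194.9], [0.0, 0.0, 1.0]] -0.10465143144954916 [[-0.001, -0.995, 0.102, 383.088], [-1.0, -0.002, -0.024, -39.874], [0.024, -0.102, -0.994, 1113.383], [0.0, 0.0, 0.0, 1.0]]
pot_a_mid [([382.0, -306.0, 43.0], 0.9)]
pot_d_mid [([449.0, -403.0, 30.0], 0.76), ([590.0, -386.0, 33.0], 0.76), ([513.0, -388.0, 32.0], 0.61)]
square_1_mid [([634.0, -94.0, 36.0], 0.72)]
seat_a [([483.0, 149.0, 8.0], 0.89), ([640.0, 114.0, 7.0], 0.83), ([417.0, 281.0, 4.0], 0.74), ([578.0, 287.0, 5.0], 0.66)]
scene [[481.7, 0.0, 257.4], [0.0, 481.7, 195.9], [0.0, 0.0, 1.0]] -0.05019710736532689 [[0.571, 0.467, -0.676, 1434.908], [0.821, -0.346, 0.454, -673.215], [-0.022, -0.814, -0.581, 867.567], [0.0, 0.0, 0.0, 1.0]]
pot_a_mid [([390.0, -307.0, 43.0], 0.61)]
pot_d_mid [([588.0, -387.0, 34.0], 0.73), ([516.0, -388.0, 32.0], 0.68)]
square_1_mid [([633.0, -97.0, 40.0], 0.77)]
seat_a [([412.0, 278.0, 9.0], 0.84), ([486.0, 147.0, 9.0], 0.73), ([581.0, 283.0, 11.0], 0.68), ([637.0, 109.0, 8.0], 0.59)]
```

View both.

View pics/top0.png

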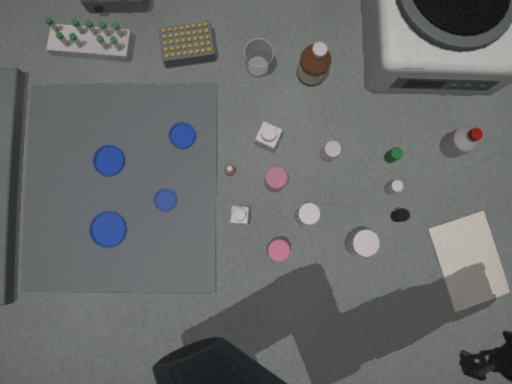

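View pics/scene0.png

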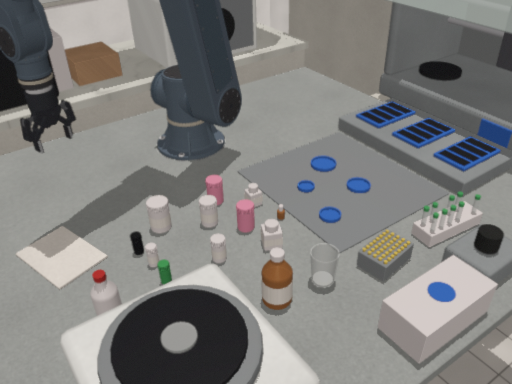

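```bash
cat > h.py <<'E'
from bench import robot, cams, finder
import cv2, numpy as np, sys
def cloud(n,im,d):
    """world xyz for each pixel of a fixed camera"""
    m=cams.camera_model(n); K=np.array(m["K"]); P=np.array(m["pose"]); h,w=d.shape
    uv=np.stack(np.meshgrid(np.arange(w),np.arange(h)),-1).reshape(-1,1,2).astype(float)
    r=cv2.undistortPoints(uv,K,np.array([m["k1"],0,0,0.])).reshape(h,w,2)
    p=np.dstack([r*d[...,None],d]); return p@P[:3,:3].T+P[:3,3]
def delta(x,y,z,yaw=None):
    """shift (cm, tool axes) and turn to bring TCP to x,y,z mm with tool-x heading yaw"""
    s=robot.sense(); R=np.array(s["eef_rot"]); sh=R.T@(np.array([x,y,z])-s["tool_pos"])/10
    psi=np.arctan2(R[1,0],R[0,0])
    t=0 if yaw is None else (psi-yaw+np.pi)%(2*np.pi)-np.pi
    print("shift cm",np.round(sh,2),"turn",round(t,3),"j6",round(s["joint_pos"][5],2),"tcp",np.round(s["tool_pos"],1),"yaw",round(psi,3))
E
python3 - <<'E'
from h import *
for n in ("top","scene"):
    im=cv2.imread(f"pics/{n}0.png"); d=np.load(f"pics/{n}0.npy"); W=cloud(n,im,d)
    hsv=cv2.cvtColor(im,cv2.COLOR_BGR2HSV); ok=d>0
    X,Y,Z=W[...,0],W[...,1],W[...,2]
    roi=ok&(X>250)&(X<720)&(Y<-30)&(Y>-440)
    for name,mask in (("obj",roi&(Z>25)&(Z<110)),("seat",(ok&(Y>60)&(Y<340)&(X<720)&(Z<25)&(hsv[...,0]>100)&(hsv[...,0]<130)&(hsv[...,1]>150)))):
        k,l,st,c=cv2.connectedComponentsWithStats(mask.astype(np.uint8))
        for i in range(1,k):
            if st[i,4]<20: continue
            q=l==i; zt=np.percentile(Z[q],90)
            if name=="obj": q&=(Z>zt-6)
            p=W[q]; (cx,cy),(w,h),a=cv2.minAreaRect(p[:,:2].astype(np.float32)); 
            print(n,name,"px",c[i].round(),"col",im[q].mean(0).round(),"ctr",round(cx),round(cy),"box",round(w),round(h),round(a),"mean",p.mean(0).round(1),"ztop",round(zt,1),q.sum())
E
```

```text
top obj px [268. 136.] col [177. 178. 183.] ctr 632 -91 box 33 33 43 mean [631.1 -91.7  73.6] ztop 74.9 183
top obj px [331. 150.] col [166. 167. 172.] ctr 596 -236 box 36 34 68 mean [ 596.2 -236.2   69.2] ztop 71.4 200
top obj px [394. 154.] col [ 70. 112.  60.] ctr 590 -386 box 28 28 46 mean [ 589.3 -386.4   60.9] ztop 62.9 119
top obj px [275. 178.] col [133. 119. 167.] ctr 530 -107 box 47 49 89 mean [ 530.2 -107.    79.4] ztop 81.6 371
top obj px [395. 186.] col [165. 167. 172.] ctr 514 -386 box 25 28 0 mean [ 513.9 -384.6   61. ] ztop 63.0 118
top obj px [308. 214.] col [178. 179. 182.] ctr 450 -179 box 49 47 1 mean [ 449.1 -179.4   79.6] ztop 81.6 378
top obj px [244. 214.] col [176. 177. 178.] ctr 449 -35 box 25 9 0 mean [449.6 -33.8  64.9] ztop 65.9 44
top obj px [401. 215.] col [46. 45. 45.] ctr 447 -398 box 28 25 88 mean [ 447.2 -398.6   61. ] ztop 63.0 118
top obj px [363. 243.] col [176. 177. 182.] ctr 384 -303 box 59 56 0 mean [ 384.  -302.1   89. ] ztop 91.0 569
top obj px [278. 250.] col [140. 120. 178.] ctr 369 -112 box 46 48 89 mean [ 369.1 -112.1   79.3] ztop 81.7 3
[... 975 characters left out ...]
1 -238.    71. ] ztop 72.2 133
scene obj px [151. 251.] col [185. 188. 196.] ctr 516 -388 box 29 29 21 mean [ 517.2 -387.4   62.6] ztop 64.0 82
scene obj px [164. 268.] col [ 83. 138.  71.] ctr 592 -388 box 29 31 85 mean [ 593.2 -389.    62.7] ztop 63.9 87
scene seat px [323. 163.] col [166.  94.  51.] ctr 417 279 box 80 90 55 mean [417.5 279.6  13.5] ztop 18.2 284
scene seat px [358. 185.] col [165.  94.  51.] ctr 579 284 box 68 81 42 mean [580.4 283.6  13.6] ztop 19.2 263
scene seat px [306. 186.] col [160.  91.  50.] ctr 486 147 box 47 56 50 mean [487.7 147.   14.2] ztop 19.4 140
scene seat px [330. 214.] col [165.  93.  51.] ctr 641 109 box 55 64 47 mean [640.7 110.4  13.5] ztop 18.5 245
```

Choice by the description (top picture): the white round pots are a (366,243), b (309,213), c (333,150) and d (397,187). They could be confused with pink (276,179) and (279,250), green (395,154), black (400,215), and the square bottles (269,135) and (240,214). The seats, from measured size, are a (108,230), b (108,160), c (182,135) and d (165,200). I'll move above pot a, turn the jaws along world x and check close up.

```bash
python3 -m pendant '[[8,-3,0,-0.15],[16,-6,0,-0.3],[22,-9,0,-0.45],[24.9,-10.3,0,-0.6],[24.9,-10.3,0,-0.75],[24.9,-10.3,0,-0.9],[24.9,-10.3,0,-1.05],[24.9,-10.3,0,-1.202],[24.9,-10.3,0,-1.202],[24.9,-10.3,0,-1.202],[24.9,-10.3,0,-1.202]]' 1
python3 - <<'E'
from h import *
delta(385,-303.5,216,np.pi/2)
im,d=cams.grab_frame("wrist"); cv2.imwrite("pics/w1.png",im[:,:,::-1]); m=cams.camera_model("wrist"); print(np.round(m["K"],1).tolist(),m["k1"],np.round(m["mount"],3).tolist())
im,d=cams.grab_frame("top"); cv2.imwrite("pics/c1.png",cv2.resize(im[120:270,220:440,::-1],None,fx=3,fy=3,interpolation=cv2.INTER_CUBIC))
E
```

```text
time_s: 1.6
tool_pos: [384.6, -303.6, 216.7]
eef_rot: [[0.003, 1.0, 0.0], [1.0, -0.003, 0.0], [0.0, 0.0, -1.0]]
contact_force: [0.2, -0.3, 0.1]
grip_width: 85.2
shift cm [0.01 0.04 0.07] turn -0.003 j6 0.91 tcp [ 384.6 -303.6  216.7] yaw 1.568
[[307.4, 0.0, 257.6], [0.0, 307.4, 191.3], [0.0, 0.0, 1.0]] -0.07300166624798642 [[-0.0, -0.961, -0.277, 70.583], [1.0, 0.0, -0.001, 0.77], [0.001, -0.277, 0.961, -157.734], [0.0, 0.0, 0.0, 1.0]]
```

View pics/w1.png

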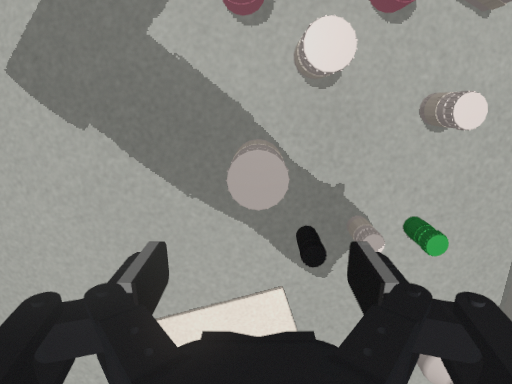

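The wrist view shows pot a as a wide white round cap at (258,180), centred between the fingers. Also in view are b (330,43), c (462,110), d (370,235), black (312,248) and green (432,240). Next I'll get all the pot centres from the wrist depth.

```bash
cat >> h.py <<'E'
def wcloud(im,d,s):
    m=cams.camera_model("wrist"); K=np.array(m["K"]); T=np.eye(4); T[:3,:3]=s["eef_rot"]; T[:3,3]=s["tool_pos"]; P=T@np.array(m["mount"]); h,w=d.shape
    uv=np.stack(np.meshgrid(np.arange(w),np.arange(h)),-1).reshape(-1,1,2).astype(float)
    r=cv2.undistortPoints(uv,K,np.array([m["k1"],0,0,0.])).reshape(h,w,2)
    p=np.dstack([r*d[...,None],d]); return p@P[:3,:3].T+P[:3,3]
def tops(lo,hi):
    """centres of flat tops with z in lo..hi seen by the wrist camera"""
    s=robot.sense(); im,d=cams.grab_frame("wrist"); W=wcloud(im,d,s); Z=W[...,2]
    k,l,st,c=cv2.connectedComponentsWithStats(((d>0)&(Z>lo)&(Z<hi)).astype(np.uint8))
    for i in range(1,k):
        if 80<st[i,4]<20000:
            p=W[l==i]; (x,y),r=cv2.minEnclosingCircle(p[:,:2].astype(np.float32))
            if r<50: print("px",c[i].round(),"mean",p.mean(0).round(1),"circle",round(x,1),round(y,1),"diam",round(2*r,1))
    return im
E
python3 - <<'E'
from h import *
for lo,hi in ((84,96),(75,84),(65,75),(57,65)): print(lo);tops(lo,hi)
E
```

```text
84
px [257. 179.] mean [ 384.9 -303.    90.4] circle 384.7 -304.2 diam 61.8
px [430. 367.] mean [ 596.4 -539.4   90.8] circle 602.3 -544.9 diam 41.6
75
px [329.  44.] mean [ 449.1 -181.4   80.4] circle 450.0 -181.4 diam 51.4
px [422. 362.] mean [ 592.1 -541.4   79.9] circle 595.7 -544.5 diam 32.1
65
px [469. 111.] mean [ 595.6 -237.3   70. ] circle 597.1 -237.1 diam 40.8
57
px [452. 110.] mean [ 583.1 -237.6   61.2] circle 593.8 -237.5 diam 39.2
px [374. 241.] mean [ 516.  -381.1   61.6] circle 514.5 -385.3 diam 29.0
px [436. 245.] mean [ 589.4 -387.1   61.6] circle 590.4 -388.1 diam 30.7
px [314. 255.] mean [ 448.3 -398.6   61.8] circle 448.6 -399.9 diam 30.1
```

```bash
python3 -m pendant '[[0,0,3],[0,0,7],[0,0,11],[0,0,14],[0,0,15.5],[0,0,16],[0,0,16]]' 1 2>&1 | head -2; python3 -m pendant '[[0,0,0,0],[0,0,0,0],[0,0,0,0],[0,0,0,0],[0,0,0,0],[0,0,0,0],[0,0,0,0],[0,0,0,0]]' -1
```

```text
invalid input
time_s: 2.7
tool_pos: [384.7, -303.4, 216.7]
eef_rot: [[-0.001, 1.0, -0.0], [1.0, 0.001, 0.0], [0.0, -0.0, -1.0]]
contact_force: [0.8, 0.2, 0.4]
grip_width: 0.1
```

Rows need four numbers, so that descent was refused and only the jaws shut in mid-air. I'll reopen and descend.

```bash
python3 -m pendant '[[0,0,1,0],[0,0,2,0],[0,0,3,0],[0,0,4,0],[0,0,5,0],[0,0,5,0],[0,0,5,0],[0,0,5,0]]' 1
```

```text
time_s: 3.5
tool_pos: [384.9, -303.6, 167.1]
eef_rot: [[-0.001, 1.0, 0.0], [1.0, 0.001, -0.0], [-0.0, 0.0, -1.0]]
contact_force: [0.1, 0.2, 0.2]
grip_width: 85.9
```

```bash
python3 -m pendant '[[0,0,3,0],[0,0,6,0],[0,0,9,0],[0,0,10.5,0],[0,0,11.2,0],[0,0,11.2,0]]' 1 && python3 -m pendant '[[0,0,0,0],[0,0,0,0],[0,0,0,0],[0,0,0,0],[0,0,0,0],[0,0,0,0],[0,0,0,0]]' -1
```

```text
time_s: 4.1
tool_pos: [384.6, -303.3, 54.4]
eef_rot: [[-0.001, 1.0, -0.001], [1.0, 0.001, 0.001], [0.001, -0.001, -1.0]]
contact_force: [-0.5, 0.0, -0.5]
grip_width: 85.5
time_s: 4.8
tool_pos: [385.2, -304.1, 56.3]
eef_rot: [[-0.001, 1.0, 0.002], [1.0, 0.001, -0.002], [-0.002, 0.002, -1.0]]
contact_force: [-1.4, 0.5, 7.7]
grip_width: 57.7
```

```bash
python3 -m pendant '[[0,0,-1,0],[0,0,-3,0],[0,0,-6,0],[0,0,-9,0],[0,0,-12,0],[0,0,-13,0],[0,0,-13,0]]' && python3 -m pendant '[[3,0,0,0],[8,0.4,0,0],[13,0.7,0,0],[18,1,0,0],[23,1.3,0,0],[28,1.6,0,0],[33,1.9,0,0],[38,2.2,0,0],[43,2.5,0,0],[48,2.8,0,0],[53,3,0,0],[56,3,0,0]]'; python3 -c "
from h import *
delta(415,281,187,np.pi/2)"
```

```text
time_s: 5.5
tool_pos: [385.4, -304.0, 186.3]
eef_rot: [[-0.001, 1.0, 0.003], [1.0, 0.001, -0.002], [-0.002, 0.003, -1.0]]
contact_force: [0.4, -0.8, -2.1]
grip_width: 57.8
time_s: 6.7
tool_pos: [413.2, 259.6, 183.0]
eef_rot: [[-0.003, 1.0, -0.002], [1.0, 0.003, -0.0], [-0.0, -0.002, -1.0]]
contact_force: [0.2, -1.0, -1.3]
grip_width: 57.8
shift cm [ 2.14  0.18 -0.4 ] turn 0.003 j6 2.13 tcp [413.2 259.6 183. ] yaw 1.574
```

```bash
python3 -m pendant '[[1,0,0,0],[2,0,0,0],[2.4,0,0,0],[2.4,0,0,0],[2.4,0,0,0],[2.4,0,0,0]]'; python3 - <<'E'
from h import *
delta(415,281,69,np.pi/2)
s=robot.sense(); im,d=cams.grab_frame("wrist"); cv2.imwrite("pics/w2.png",im[:,:,::-1]); W=wcloud(im,d,s); 
hsv=cv2.cvtColor(im,cv2.COLOR_RGB2HSV); b=(hsv[...,0]>100)&(hsv[...,0]<130)&(hsv[...,1]>150)&(d>0)&(W[...,2]<30)
k,l,st,c=cv2.connectedComponentsWithStats(b.astype(np.uint8))
for i in range(1,k):
    if st[i,4]>50: p=W[l==i]; print(c[i].round(), p.mean(0).round(1), cv2.minEnclosingCircle(p[:,:2].astype(np.float32)))
q=(d>0)&(d<330)&(W[...,2]>80)&(hsv[...,1]<60); 
E
```

```text
time_s: 7.3
tool_pos: [414.2, 279.7, 184.9]
eef_rot: [[0.0, 1.0, 0.0], [1.0, -0.0, 0.0], [0.0, 0.0, -1.0]]
contact_force: [-0.2, -0.0, -1.7]
grip_width: 58.2
shift cm [ 0.13  0.08 11.59] turn -0.0 j6 2.16 tcp [414.2 279.7 184.9] yaw 1.571
[260. 153.] [417.3 297.6  12.2] ((416.12078857421875, 281.36029052734375), 42.30402755737305)
[406. 166.] [579.8 284.3  12.1] ((578.6845092773438, 284.2268371582031), 37.95315933227539)
[443. 285.] [651.  130.5  13.5] ((646.796142578125, 124.44149780273438), 27.297075271606445)
[317. 291.] [488.8 126.1  14. ] ((487.6934814453125, 127.8903579711914), 7.189199924468994)
```

View pics/w2.png

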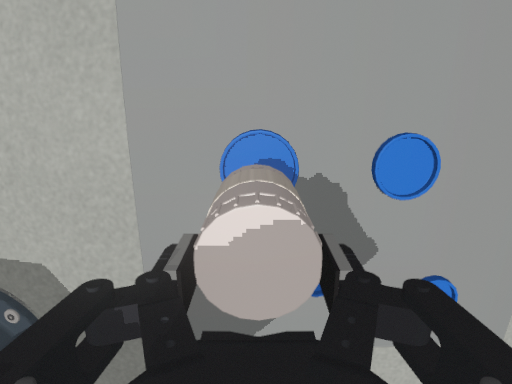

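Wrist view: pot a is held upright at (258,255). Seat a's rim (259,165) fits to centre (416, 281) and seat b (406,166) to (579, 284). Lowering.

```bash
python3 -m pendant '[[0.1,0.1,2,0],[0.1,0.1,5,0],[0.1,0.1,8,0],[0.1,0.1,10,0],[0.1,0.1,11,0],[0.1,0.1,11.4,0],[0.1,0.1,11.6,0],[0.1,0.1,11.6,0],[0.1,0.1,11.6,0]]'
```

```text
time_s: 8.25
tool_pos: [415.6, 282.0, 69.6]
eef_rot: [[-0.001, 1.0, 0.001], [1.0, 0.001, 0.001], [0.001, 0.001, -1.0]]
contact_force: [-0.0, -0.2, -2.0]
grip_width: 57.4
```

```bash
python3 -m pendant '[[0,0,0.1,0],[0,0,0.2,0],[0,0,0.3,0],[0,0,0.3,0],[0,0,0.3,0]]'
```

```text
time_s: 8.75
tool_pos: [415.2, 281.9, 66.4]
eef_rot: [[-0.001, 1.0, 0.001], [1.0, 0.001, 0.001], [0.001, 0.001, -1.0]]
contact_force: [-1.5, -0.2, 5.5]
grip_width: 57.8
```

Contact is +7 N, so the pot has touched down. Release and rise.

```bash
python3 -m pendant '[[0,0,0,0],[0,0,0,0],[0,0,0,0],[0,0,0,0],[0,0,0,0],[0,0,0,0],[0,0,0,0]]' 1 && python3 -m pendant '[[0,0,-1,0],[0,0,-3,0],[0,0,-6,0],[0,0,-10,0],[0,0,-14,0],[0,0,-15,0],[0,0,-15,0],[0,0,-15,0]]'; python3 - <<'E'
from h import *
im=tops(92,106)
delta(450,-180.5,216,np.pi/2)
E
```

```text
time_s: 9.45
tool_pos: [415.1, 281.6, 65.7]
eef_rot: [[-0.001, 1.0, -0.0], [1.0, 0.001, 0.0], [0.0, -0.0, -1.0]]
contact_force: [0.3, -0.1, -0.3]
grip_width: 85.4
time_s: 10.25
tool_pos: [414.7, 281.3, 215.0]
eef_rot: [[-0.001, 1.0, -0.001], [1.0, 0.001, -0.0], [-0.0, -0.001, -1.0]]
contact_force: [-0.9, -0.1, -0.9]
grip_width: 85.2
px [257. 181.] mean [414.7 283.1 100.4] circle 414.8 281.9 diam 61.7
shift cm [-46.17   3.51  -0.11] turn 0.001 j6 2.17 tcp [414.5 281.2 214.4] yaw 1.572
```

Pot a stands at (415, 282) with its top at 100 mm, in its seat. Now pot b.

```bash
python3 -m pendant '[[-3,0.3,0,0],[-8,0.6,0,0],[-13,1,0,0],[-18,1.4,0,0],[-23,1.8,0,0],[-28,2.2,0,0],[-33,2.6,0,0],[-38,3,0,0],[-42,3.3,0,0],[-45,3.5,0,0],[-46.2,3.5,0,0],[-46.2,3.5,0,0]]'  && python3 -m pendant '[[0,0,0,0],[0,0,0,0],[0,0,0,0]]'; python3 - <<'E'
from h import *
tops(75,84); delta(450,-180.5,50,np.pi/2)
E
```

```text
time_s: 11.5
tool_pos: [449.8, -181.2, 214.3]
eef_rot: [[0.001, 1.0, -0.002], [1.0, -0.001, 0.001], [0.001, -0.002, -1.0]]
contact_force: [0.2, 0.0, -0.2]
grip_width: 85.5
time_s: 11.8
tool_pos: [450.6, -179.2, 215.7]
eef_rot: [[-0.003, 1.0, -0.0], [1.0, 0.003, 0.0], [0.0, -0.0, -1.0]]
contact_force: [-0.2, 0.1, -0.7]
grip_width: 85.5
px [342. 103.] mean [ 529.6 -108.2   80.4] circle 530.4 -108.3 diam 50.9
px [171. 108.] mean [ 370.6 -113.    80.4] circle 369.5 -113.3 diam 51.1
px [256. 179.] mean [ 449.8 -180.2   80.4] circle 449.9 -181.2 diam 50.6
shift cm [-0.12 -0.06 16.58] turn 0.003 j6 1.19 tcp [ 450.6 -179.3  215.8] yaw 1.573
```

```bash
python3 -m pendant '[[-0.1,-0.1,3,0],[-0.1,-0.1,7,0],[-0.1,-0.1,11,0],[-0.1,-0.1,14,0],[-0.1,-0.1,15.8,0],[-0.1,-0.1,16.6,0],[-0.1,-0.1,16.6,0]]' 1 && python3 -m pendant '[[0,0,0,0],[0,0,0,0],[0,0,0,0],[0,0,0,0],[0,0,0,0],[0,0,0,0],[0,0,0,0]]' -1
```

```text
time_s: 12.55
tool_pos: [449.2, -180.8, 49.2]
eef_rot: [[-0.002, 1.0, -0.001], [1.0, 0.002, 0.001], [0.001, -0.001, -1.0]]
contact_force: [0.0, -0.5, 0.8]
grip_width: 85.3
time_s: 13.25
tool_pos: [450.3, -181.7, 51.2]
eef_rot: [[-0.001, 1.0, 0.002], [1.0, 0.001, -0.001], [-0.001, 0.002, -1.0]]
contact_force: [-1.9, 0.6, 9.1]
grip_width: 47.0
```

```bash
python3 -m pendant '[[0,0,-1,0],[0,0,-3,0],[0,0,-6,0],[0,0,-9,0],[0,0,-12,0],[0,0,-13,0],[0,0,-13,0],[0,0,-13,0]]'; python3 -c "
from h import *
delta(579,284,180,np.pi/2)"
```

```text
time_s: 14.05
tool_pos: [449.1, -181.2, 178.9]
eef_rot: [[-0.001, 1.0, -0.001], [1.0, 0.001, 0.0], [0.0, -0.001, -1.0]]
contact_force: [0.7, 0.3, -1.6]
grip_width: 46.6
shift cm [46.51 13.03 -0.1 ] turn 0.001 j6 1.19 tcp [ 449.1 -181.2  178.9] yaw 1.572
```

```bash
python3 -m pendant '[[2,0.6,0,0],[6,1.8,0,0],[11,3.2,0,0],[16,4.6,0,0],[21,6,0,0],[26,7.4,0,0],[31,8.8,0,0],[36,10.2,0,0],[40,11.4,0,0],[44,12.4,0,0],[46,13,0,0],[46.5,13,0,0]]'  && python3 -m pendant '[[0,0,0,0],[0,0,0,0],[0,0,0,0],[0,0,0,0]]'; python3 -c "
from h import *
delta(579,284,64.5,np.pi/2)"
```

```text
time_s: 15.25
tool_pos: [578.6, 286.0, 176.8]
eef_rot: [[-0.004, 1.0, -0.003], [1.0, 0.004, -0.001], [-0.001, -0.003, -1.0]]
contact_force: [-0.1, -0.3, -0.9]
grip_width: 46.6
time_s: 15.65
tool_pos: [579.1, 282.6, 180.1]
eef_rot: [[0.0, 1.0, 0.0], [1.0, -0.0, 0.0], [0.0, 0.0, -1.0]]
contact_force: [0.5, -0.9, -0.7]
grip_width: 46.2
shift cm [ 1.400e-01 -1.000e-02  1.156e+01] turn -0.0 j6 2.03 tcp [579.1 282.6 180.1] yaw 1.57
```

```bash
python3 -m pendant '[[0.1,0,2,0],[0.1,0,5,0],[0.1,0,8,0],[0.1,0,10,0],[0.1,0,11,0],[0.1,0,11.5,0],[0.1,0,11.6,0],[0.1,0,11.6,0],[0.1,0,11.6,0]]' && python3 -m pendant '[[0,0,0.1,0],[0,0,0.2,0],[0,0,0.3,0],[0,0,0.3,0],[0,0,0.3,0]]'
```

```text
time_s: 16.55
tool_pos: [579.7, 285.0, 64.9]
eef_rot: [[-0.001, 1.0, 0.002], [1.0, 0.001, 0.001], [0.001, 0.002, -1.0]]
contact_force: [0.6, -0.1, -0.3]
grip_width: 46.5
time_s: 17.05
tool_pos: [579.2, 285.0, 61.3]
eef_rot: [[-0.001, 1.0, 0.001], [1.0, 0.001, 0.001], [0.001, 0.001, -1.0]]
contact_force: [-2.0, -0.2, 6.2]
grip_width: 46.6
```

```bash
python3 -m pendant '[[0,0,0,0],[0,0,0,0],[0,0,0,0],[0,0,0,0],[0,0,0,0],[0,0,0,0],[0,0,0,0]]' 1 && python3 -m pendant '[[0,0,-1,0],[0,0,-3,0],[0,0,-6,0],[0,0,-10,0],[0,0,-14,0],[0,0,-15,0],[0,0,-15,0],[0,0,-15,0]]'; python3 - <<'E'
from h import *
im=tops(82,106)
delta(597.5,-237,210,np.pi/2)
E
```

```text
time_s: 17.75
tool_pos: [579.1, 284.8, 60.7]
eef_rot: [[-0.001, 1.0, -0.0], [1.0, 0.001, 0.0], [0.0, -0.0, -1.0]]
contact_force: [0.8, -0.2, -0.1]
grip_width: 85.4
time_s: 18.55
tool_pos: [578.8, 284.6, 210.0]
eef_rot: [[-0.001, 1.0, -0.001], [1.0, 0.001, -0.0], [-0.0, -0.001, -1.0]]
contact_force: [0.7, 0.3, -0.1]
grip_width: 85.2
px [ 85. 184.] mean [418.9 284.1  99.3] circle 415.6 281.9 diam 62.1
px [257. 179.] mean [578.7 286.7  90.3] circle 578.5 285.5 diam 50.8
shift cm [-5.215e+01  1.850e+00 -3.000e-02] turn 0.001 j6 2.03 tcp [578.5 284.4 209.3] yaw 1.572
```

Pot b stands at (578.5, 285.5), top at 90 mm. Now pot c.

```bash
python3 -m pendant '[[-3,0,0,0],[-8,0.3,0,0],[-13,0.5,0,0],[-18,0.7,0,0],[-23,0.9,0,0],[-28,1.1,0,0],[-33,1.3,0,0],[-38,1.5,0,0],[-43,1.7,0,0],[-48,1.9,0,0],[-51,1.9,0,0],[-52.2,1.9,0,0]]'  && python3 -m pendant '[[0,0,0,0],[0,0,0,0],[0,0,0,0],[0,0,0,0]]'; python3 - <<'E'
from h import *
tops(65,75); delta(597.5,-237,46,np.pi/2)
E
```

```text
time_s: 19.8
tool_pos: [597.4, -240.1, 208.4]
eef_rot: [[0.002, 1.0, -0.003], [1.0, -0.002, 0.001], [0.001, -0.003, -1.0]]
contact_force: [1.0, -1.1, 0.2]
grip_width: 85.4
time_s: 20.2
tool_pos: [598.8, -235.7, 210.8]
eef_rot: [[-0.003, 1.0, 0.0], [1.0, 0.003, 0.0], [0.0, 0.0, -1.0]]
contact_force: [0.4, -0.6, 1.1]
grip_width: 85.2
px [296.  22.] mean [632.5 -94.8  73.8] circle 632.7 -94.0 diam 36.1
px [466.  22.] mean [791.9 -88.4  69.9] circle 800.2 -85.7 diam 49.1
px [35. 56.] mean [ 388.5 -118.2   70.3] circle 377.7 -115.9 diam 48.2
px [200.  57.] mean [ 546.2 -123.6   70.4] circle 543.0 -120.8 diam 36.1
px [432. 136.] mean [ 771.5 -194.4   70.3] circle 791.9 -198.1 diam 70.2
px [256. 177.] mean [ 597.6 -236.7   70.3] circle 597.5 -237.6 diam 39.6
shift cm [-0.11 -0.14 16.49] turn 0.003 j6 1.19 tcp [ 598.8 -235.9  210.9] yaw 1.574
```

```bash
python3 -m pendant '[[-0.1,-0.1,3,0],[-0.1,-0.1,7,0],[-0.1,-0.1,11,0],[-0.1,-0.1,14,0],[-0.1,-0.1,15.8,0],[-0.1,-0.1,16.5,0],[-0.1,-0.1,16.5,0]]' 1 && python3 -m pendant '[[0,0,0,0],[0,0,0,0],[0,0,0,0],[0,0,0,0],[0,0,0,0],[0,0,0,0],[0,0,0,0],[0,0,0,0]]' -1
```

```text
time_s: 20.95
tool_pos: [597.3, -237.5, 45.2]
eef_rot: [[-0.002, 1.0, -0.001], [1.0, 0.002, 0.001], [0.001, -0.001, -1.0]]
contact_force: [-1.3, 0.0, 1.4]
grip_width: 85.5
time_s: 21.75
tool_pos: [598.1, -238.5, 47.1]
eef_rot: [[-0.001, 1.0, 0.002], [1.0, 0.001, -0.001], [-0.001, 0.002, -1.0]]
contact_force: [-1.6, 0.2, 6.2]
grip_width: 34.7
```

```bash
python3 -m pendant '[[0,0,-1,0],[0,0,-3,0],[0,0,-6,0],[0,0,-9,0],[0,0,-12,0],[0,0,-13,0],[0,0,-13,0],[0,0,-13,0]]'; python3 - <<'E'
from h import *
delta(639,110.5,175,np.pi/2)
for n in ("top",):
    cams.grab_frame(n)
    print([(np.round(r["centre"]).tolist(),round(r["p"],2)) for r in finder.landmark_of(n,"seat_c")])
E
```

```text
time_s: 22.55
tool_pos: [597.2, -238.1, 174.7]
eef_rot: [[-0.001, 1.0, -0.001], [1.0, 0.001, 0.001], [0.001, -0.001, -1.0]]
contact_force: [0.0, 1.0, -0.9]
grip_width: 35.0
shift cm [ 3.485e+01  4.210e+00 -1.000e-02] turn 0.001 j6 1.19 tcp [ 597.2 -238.1  174.7] yaw 1.572
[([484.0, 150.0, 5.0], 0.77), ([418.0, 286.0, 2.0], 0.62), ([639.0, 116.0, 7.0], 0.56), ([580.0, 285.0, 8.0], 0.53), ([580.0, 284.0, 50.0], 0.21)]
```

```bash
python3 -m pendant '[[2,0.3,0,0],[5,0.7,0,0],[9,1.1,0,0],[13,1.6,0,0],[17,2.1,0,0],[21,2.6,0,0],[24,3,0,0],[27,3.4,0,0],[28,4,0,0],[28,4.2,0,0],[28,4.2,0,0],[28,4.2,0,0]]'; cat >> h.py <<'E'
def seats(png=None):
    s=robot.sense(); im,d=cams.grab_frame("wrist"); W=wcloud(im,d,s)
    if png: cv2.imwrite(png,im[:,:,::-1])
    hsv=cv2.cvtColor(im,cv2.COLOR_RGB2HSV); b=(hsv[...,0]>100)&(hsv[...,0]<130)&(hsv[...,1]>150)&(d>0)&(W[...,2]<30)
    k,l,st,c=cv2.connectedComponentsWithStats(b.astype(np.uint8))
    for i in range(1,k):
        if st[i,4]>100: p=W[l==i]; (x,y),r=cv2.minEnclosingCircle(p[:,:2].astype(np.float32)); print("seat px",c[i].round(),"circle",round(x,1),round(y,1),"diam",round(2*r,1))
E
python3 - <<'E'
from h import *
seats("pics/w3.png"); delta(639,110.5,60,np.pi/2)
E
```

```text
time_s: 23.85
tool_pos: [639.1, 40.5, 175.2]
eef_rot: [[0.0, 1.0, -0.001], [1.0, -0.0, -0.0], [-0.0, -0.001, -1.0]]
contact_force: [0.4, 0.5, -1.4]
grip_width: 34.6
seat px [103.  67.] circle 486.4 147.0 diam 54.2
seat px [258. 103.] circle 639.8 110.6 diam 62.8
shift cm [ 7.000e+00 -1.000e-02  1.155e+01] turn -0.001 j6 1.63 tcp [639.1  40.5 175.5] yaw 1.57
```

View pics/w3.png

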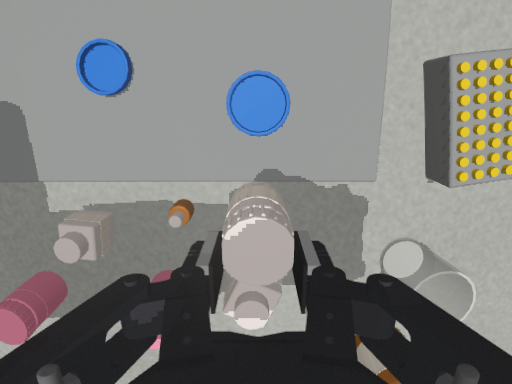

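The wrist view shows pot c held upright at (257,250). Seat c at (258,103) fits to (639.8, 110.6), and seat d at (103,67) fits to (486.4, 147). I'll move over seat c and then lower.

```bash
python3 -m pendant '[[2,0.1,0,0],[5,0.1,0,0],[6.7,0.1,0,0],[7,0.1,0,0],[7,0.1,3,0],[7,0.1,6,0],[7,0.1,9,0],[7,0.1,10.5,0],[7,0.1,11.3,0],[7,0.1,11.5,0],[7,0.1,11.5,0]]' && python3 -m pendant '[[0,0,0.1,0],[0,0,0.2,0],[0,0,0.3,0],[0,0,0.3,0],[0,0,0.3,0]]'
```

```text
time_s: 25.0
tool_pos: [640.6, 111.4, 61.3]
eef_rot: [[-0.001, 1.0, 0.001], [1.0, 0.001, 0.0], [0.0, 0.001, -1.0]]
contact_force: [-1.1, -0.1, -0.1]
grip_width: 35.1
time_s: 25.5
tool_pos: [640.3, 111.9, 57.8]
eef_rot: [[-0.001, 1.0, 0.0], [1.0, 0.001, 0.0], [0.0, 0.0, -1.0]]
contact_force: [-0.1, -0.2, -1.0]
grip_width: 35.1
```

Not touching yet, so a little lower.

```bash
python3 -m pendant '[[0,0,0.1,0],[0,0,0.15,0],[0,0,0.15,0],[0,0,0.15,0]]'
```

```text
time_s: 25.9
tool_pos: [640.4, 112.0, 57.2]
eef_rot: [[-0.001, 1.0, 0.001], [1.0, 0.001, 0.0], [0.0, 0.001, -1.0]]
contact_force: [-2.0, 0.6, 6.9]
grip_width: 34.5
```

```bash
python3 -m pendant '[[0,0,0,0],[0,0,0,0],[0,0,0,0],[0,0,0,0],[0,0,0,0],[0,0,0,0],[0,0,0,0]]' 1 && python3 -m pendant '[[0,0,-1,0],[0,0,-3,0],[0,0,-6,0],[0,0,-10,0],[0,0,-14,0],[0,0,-15,0],[0,0,-15,0],[0,0,-15,0]]'; python3 - <<'E'
from h import *
im=tops(74,86)
delta(515,-386.5,206,np.pi/2)
E
```

```text
time_s: 26.6
tool_pos: [640.3, 111.8, 56.2]
eef_rot: [[-0.001, 1.0, -0.0], [1.0, 0.001, 0.0], [0.0, -0.0, -1.0]]
contact_force: [0.1, 0.6, -0.2]
grip_width: 85.4
time_s: 27.4
tool_pos: [639.9, 111.8, 205.5]
eef_rot: [[-0.001, 1.0, -0.001], [1.0, 0.001, -0.0], [-0.0, -0.001, -1.0]]
contact_force: [-0.9, -1.1, 0.8]
grip_width: 85.2
px [24. 16.] mean [433.3 261.6  79.5] circle 425.6 264.3 diam 43.4
px [189.   6.] mean [582.9 262.7  80.7] circle 581.3 265.3 diam 27.6
px [485.  17.] mean [840.7 260.3  79.3] circle 844.2 261.8 diam 13.1
px [257. 178.] mean [639.8 113.7  80.3] circle 639.7 112.7 diam 39.6
shift cm [-49.81 -12.51  -0.08] turn 0.001 j6 1.74 tcp [639.6 111.7 204.8] yaw 1.572
```

Pot c stands at (639.7, 112.7), top at 80 mm. For pot d I'll turn the jaws by 45° to clear the black and green neighbours.

```bash
python3 -m pendant '[[-3,-0.8,0,0],[-8,-2,0,0.05],[-12.5,-3.1,0,0.15],[-17,-4.3,0,0.25],[-21.5,-5.4,0,0.35],[-26,-6.5,0,0.45],[-30.5,-7.6,0,0.55],[-35,-8.8,0,0.65],[-39.5,-9.9,0,0.75],[-44,-11,0,0.785],[-47.5,-12,0,0.785],[-49.8,-12.5,0,0.785]]'  && python3 -m pendant '[[0,0,0,0],[0,0,0,0],[0,0,0,0],[0,0,0,0]]'; python3 - <<'E'
from h import *
im=tops(56,65);cv2.imwrite("pics/w4.png",im[:,:,::-1]); delta(515,-386.5,42,np.pi/4)
E
```

```text
time_s: 28.65
tool_pos: [513.8, -388.5, 204.0]
eef_rot: [[0.708, 0.707, -0.003], [0.707, -0.708, 0.002], [-0.001, -0.003, -1.0]]
contact_force: [0.6, -0.6, 0.1]
grip_width: 85.9
time_s: 29.05
tool_pos: [516.1, -385.1, 205.9]
eef_rot: [[0.705, 0.709, -0.0], [0.709, -0.705, 0.001], [0.0, -0.001, -1.0]]
contact_force: [-0.5, 0.0, 0.4]
grip_width: 85.5
px [315. 124.] mean [ 591.3 -387.7   62. ] circle 591.5 -388.4 diam 30.4
px [258. 177.] mean [ 515.2 -386.    62.2] circle 514.7 -386.6 diam 29.6
px [415. 200.] mean [ 615.1 -520.7   60.8] circle 618.0 -536.4 diam 57.3
px [223. 228.] mean [ 449.6 -399.5   62.2] circle 448.3 -399.9 diam 30.4
shift cm [-0.18  0.02 16.42] turn 0.003 j6 1.71 tcp [ 516.2 -385.2  206.2] yaw 0.788
```

View pics/w4.png

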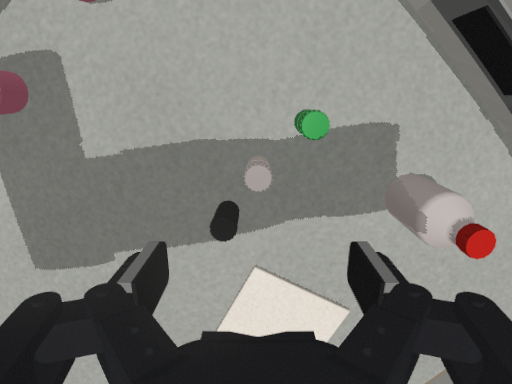

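White pot d is at (258,177), centred between the jaws. Green (313,124) and black (225,220) are both off the finger line.

```bash
python3 -m pendant '[[-0.2,0,3,0],[-0.2,0,7,0],[-0.2,0,11,0],[-0.2,0,14,0],[-0.2,0,15.8,0],[-0.2,0,16.4,0],[-0.2,0,16.4,0]]' 1 && python3 -m pendant '[[0,0,0,0],[0,0,0,0],[0,0,0,0],[0,0,0,0],[0,0,0,0],[0,0,0,0],[0,0,0,0],[0,0,0,0]]' -1
```

```text
time_s: 29.8
tool_pos: [514.3, -387.0, 41.8]
eef_rot: [[0.706, 0.709, -0.001], [0.709, -0.706, 0.001], [-0.0, -0.001, -1.0]]
contact_force: [-0.3, 0.7, 0.5]
grip_width: 85.3
time_s: 30.6
tool_pos: [514.7, -388.0, 43.3]
eef_rot: [[0.706, 0.708, 0.001], [0.708, -0.706, -0.001], [0.0, 0.001, -1.0]]
contact_force: [-2.2, 1.1, 6.1]
grip_width: 23.8
```

```bash
python3 -m pendant '[[0,0,-1,0],[0,0,-3,0],[0,0,-6,0],[0,0,-9,0],[0,0,-12,0],[0,0,-13,0],[0,0,-13,0],[0,0,-13,0]]'; python3 - <<'E'
from h import *
delta(486,147,171,np.pi/4)
E
```

```text
time_s: 31.4
tool_pos: [514.0, -387.5, 171.2]
eef_rot: [[0.706, 0.708, -0.001], [0.708, -0.706, 0.001], [-0.0, -0.001, -1.0]]
contact_force: [-0.1, -0.0, 0.3]
grip_width: 24.1
shift cm [ 35.87 -39.72   0.06] turn 0.001 j6 1.71 tcp [ 514.  -387.5  171.2] yaw 0.787
```

```bash
python3 -m pendant '[[2,-2.2,0,0],[5,-5.5,0,0],[8.2,-9.1,0,0],[11.4,-12.6,0,0],[14.6,-16.2,0,0],[17.8,-19.7,0,0],[21,-23.3,0,0],[24.2,-26.8,0,0],[27.4,-30.4,0,0],[30,-33.3,0,0],[31.5,-34.9,0,0],[32,-35.4,0,0]]'  && python3 -m pendant '[[0,0,0,0],[0,0,0,0],[0,0,0,0],[0,0,0,0]]'; python3 - <<'E'
from h import *
seats(); tops(140,205); delta(486.2,147,57,np.pi/4)
E
```

```text
time_s: 32.6
tool_pos: [488.4, 90.8, 170.7]
eef_rot: [[0.704, 0.71, -0.003], [0.71, -0.704, -0.0], [-0.002, -0.002, -1.0]]
contact_force: [-0.1, 0.3, 0.0]
grip_width: 23.4
time_s: 33.0
tool_pos: [489.7, 87.8, 172.1]
eef_rot: [[0.707, 0.707, -0.0], [0.707, -0.707, -0.0], [-0.0, -0.0, -1.0]]
contact_force: [0.4, -0.2, -0.1]
grip_width: 23.8
seat px [342.  57.] circle 639.0 110.7 diam 62.5
seat px [89. 90.] circle 417.1 279.8 diam 85.6
seat px [213. 135.] circle 486.0 147.9 diam 53.2
px [257. 236.] mean [494.2  92.3 185.9] circle 494.9 92.8 diam 51.3
shift cm [ 3.92 -4.42 11.52] turn 0.0 j6 2.53 tcp [489.7  88.1 172.2] yaw 0.786
```

```bash
python3 -m pendant '[[1.5,-1.7,0,0],[3.2,-3.6,0,0],[3.9,-4.4,0,0],[3.9,-4.4,0,0],[3.9,-4.4,3,0],[3.9,-4.4,6,0],[3.9,-4.4,9,0],[3.9,-4.4,10.5,0],[3.9,-4.4,11.3,0],[3.9,-4.4,11.5,0],[3.9,-4.4,11.5,0]]' && python3 -m pendant '[[0,0,0.1,0],[0,0,0.2,0],[0,0,0.3,0],[0,0,0.3,0],[0,0,0.3,0]]'
```

```text
time_s: 34.2
tool_pos: [486.4, 147.2, 57.7]
eef_rot: [[0.706, 0.708, 0.001], [0.708, -0.706, 0.0], [0.001, 0.0, -1.0]]
contact_force: [-0.3, 0.5, -0.2]
grip_width: 23.6
time_s: 34.7
tool_pos: [486.0, 147.6, 54.3]
eef_rot: [[0.706, 0.708, 0.0], [0.708, -0.706, 0.0], [0.0, -0.0, -1.0]]
contact_force: [-0.3, -0.3, -0.7]
grip_width: 23.5
```

```bash
python3 -m pendant '[[0,0,0.1,0],[0,0,0.15,0],[0,0,0.15,0],[0,0,0.15,0]]'
```

```text
time_s: 35.1
tool_pos: [486.3, 147.8, 53.2]
eef_rot: [[0.706, 0.708, 0.001], [0.708, -0.706, 0.001], [0.001, 0.0, -1.0]]
contact_force: [-1.1, 0.1, 5.1]
grip_width: 23.8
```

Touchdown. Release, rise and check everything.

```bash
python3 -m pendant '[[0,0,0,0],[0,0,0,0],[0,0,0,0],[0,0,0,0],[0,0,0,0],[0,0,0,0],[0,0,0,0]]' 1 && python3 -m pendant '[[0,0,-1,0],[0,0,-3,0],[0,0,-6,0],[0,0,-10,0],[0,0,-14,0],[0,0,-18,0],[0,0,-20,0],[0,0,-20,0],[0,0,-20,0],[0,0,-20,0]]'; python3 - <<'E'
from h import *
tops(66,77);tops(85,106);seats("pics/w5.png")
im,d=cams.grab_frame("scene"); cv2.imwrite("pics/s5.png",im[:,:,::-1])
for n in ("top","scene"):
    cams.grab_frame(n); print(n,[(np.round(r["centre"]).tolist(),round(r["p"],2)) for t in("square_1_mid","square_2_mid") for r in finder.landmark_of(n,t)])
E
```

```text
time_s: 35.8
tool_pos: [486.0, 147.5, 52.7]
eef_rot: [[0.706, 0.708, -0.0], [0.708, -0.706, 0.0], [0.0, -0.0, -1.0]]
contact_force: [0.1, -0.2, 1.0]
grip_width: 85.3
time_s: 36.8
tool_pos: [485.4, 147.3, 251.8]
eef_rot: [[0.706, 0.708, -0.002], [0.708, -0.706, -0.0], [-0.001, -0.001, -1.0]]
contact_force: [-0.7, -0.3, 0.5]
grip_width: 85.0
px [368.  91.] mean [627.7 123.9  71.2] circle 631.4 121.5 diam 32.5
px [147. 122.] mean [436.3 269.1  71.7] circle 425.1 275.7 diam 53.1
px [257. 166.] mean [486.7 149.6  72.2] circle 486.2 149.1 diam 29.6
px [479. 221.] mean [631.7 -90.   73.2] circle 632.3 -92.4 diam 36.8
px [418. 269.] mean [537.5 -88.3  71.8] circle 536.7 -96.9 diam 42.4
px [333. 281.] mean [449.3 -26.3  66.8] circle 449.3 -26.8 diam 28.8
px [225.  13.] mean [572.2 278.6  90.4] circle 577.3 284.6 diam 49.5
px [117. 129.] mean [417.7 280.6 100. ] circle 415.8 281.8 diam 61.8
seat px [232.  42.] circle 578.8 282.8 diam 72.8
seat px [358.  96.] circle 639.0 111.2 diam 63.1
seat px [159. 120.] circle 416.8 280.4 diam 84.7
seat px [258. 153.] circle 486.2 148.3 diam 52.6
top [([632.0, -94.0, 36.0], 0.84), ([447.0, -26.0, 38.0], 0.81)]
scene [([635.0, -92.0, 38.0], 0.59), ([452.0, -27.0, 35.0], 0.87)]
```

View pics/s5.png

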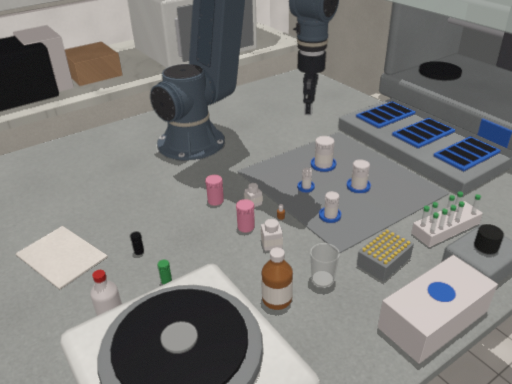

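View pics/w5.png

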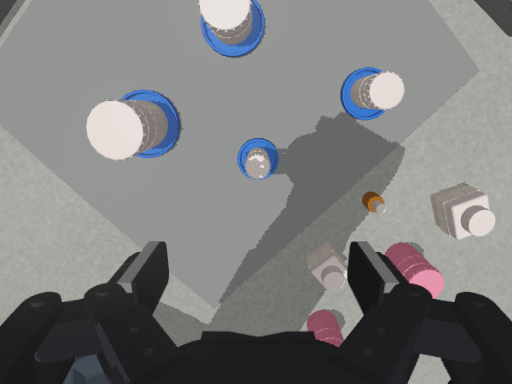

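Both pictures show all four pots upright in their own seats: in the scene picture a (323,155), b (360,177), c (331,205) and d (306,180). The square bottles are where they were, and the gripper is clear at z = 252 mm. Handing in.

```bash
python3 -c "
from bench import robot
print(robot.sign_off(), robot.sense()['time_s'])"
```

```text
the job is handed in; nothing more can be done
the job is handed in; nothing more can be done
```

All four white pots are standing in the seats of their own size, placed in order a, b, c, d. Each was lowered until the wrist force showed contact (5–7 N), then let go. I handed the job in at about 37 s of the 106 s allowed; the sign-off gives no verdict.

| Pot | Measured centre (mm) | Seat centre (mm) | Height of top (mm) |
|---|---|---|---|
| a | (416, 282) | (416, 281) | 100 |
| b | (578, 285) | (579, 284) | 90 |
| c | (640, 113) | (640, 111) | 80 |
| d | (486, 149) | (486, 148) | 72 |

- **Placing:** every pot is within about 2 mm of its seat's centre, and each top is at the height expected for resting on the seat floor. The closing pictures show all four upright.
- **Square bottles and look-alikes:** the first bottle measured within 4 mm of where it started. I had no clean starting measurement for the second, but it looks unmoved in the before and after pictures. I did not reach for the pink, green or black look-alikes.
- **Mistake:** the first descent command was refused for having three numbers per row instead of four. The jaws then shut in mid-air above pot a, touching nothing, and I reopened them and carried on.
- **Disagreements:** the fingers' width reading came out 2–4 mm below each pot's true diameter. The top and scene cameras also differed by 2–4 mm. Both are well inside the tolerance.

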